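# Free a probe cartridge from its scanner carriage with a spring-bar fork

## Robot

A 6-joint arm with a two-finger parallel gripper is mounted at the origin on the work surface. World frame = base frame: x ahead of the robot, y to its left, z up, the work surface at z = 0. Lengths are in mm, angles in rad, forces in N, time in s.
With the tool pointing down it reaches from about 350 to 775 mm from the base axis. Payload 7.3 kg.
Tool frame: the origin (TCP) lies at the very end of the fingers, on their centre line; the grasp point (between the pads) lies 19 mm behind it; x points along the fingers, z is the direction in which the jaws open and shut, and the axes are right-handed (so a half turn about x gives the same grasp; the last joint's range is limited). The gripper opens to 92 mm and grips with 3 to 60 N. Pads are 19 mm wide; open, the fingers measure 130 mm over their backs; the gripper's body (75 mm by 190 mm) begins 47 mm behind the grasp point.
Start: joints at [1.037, 0.342, 1.524, -0, 1.275, -0.146], TCP at [198.519, 486.043, 202.841] pointing down, gripper open.
Joint ranges: [-2.53, 2.53], [-0.77, 2.02], [0.04, 2.7], [-1, 4.14], [0.28, 2.66], [-3.11, 3.11]. Speed limits (rad/s): [2.57, 2.57, 3.14, 3.14, 3.14, 3.14].

## Interface

Orientations are given as [roll, pitch, yaw] about the fixed x, y, z axes, in that order (R = Rz(yaw) Ry(pitch) Rx(roll)).
In Python, from plant import * gives the robot as it stands.
- The arm moves only by the tool carry_out, never from a script. Its argument "rows" is a list of rows, each a list of 4 numbers: the shift along the world's x, y, z in mm, then the turn about the world's z in degrees. In form: [[x, y, z, twist], ...]. A call has 1 to 20 rows; each row is the pose to reach, as a shift and turn from the pose measured when the call began; what a row does not reach only later rows make up. A row lasts 1/12 s, in which the tool goes at most 41.7 mm and 7.16 degrees, less where a joint would pass 70% of its speed; a pose out of reach is approached as far as the arm can. A call with a gripper value outside its range is refused whole. "hand" is the finger opening in mm, from 0 to 91.8, set as the call begins (left out, the last holds). The fingers move at their own pace and stop on an object; the grip force is fixed at half the most. Time passes only in rows, so rows that repeat a pose let the fingers close. It gives the time, the measured TCP pose, the force and the opening at its end, in the units of the state.
- get_obs(): the state, without advancing time (a new reading comes with each control period).
- capture(name): name is "scene" or "top" or "wrist"; returns the picture (400x640x3 uint8, red, green, blue); there is no depth.
- camera_info(name): a dict with "camera_matrix" (3x3 intrinsics, pixels), "dist" ([k1, k2, p1, p2, k3] as OpenCV has them; the pictures are not rectified), "pose" (4x4, takes a point from camera to world coordinates); the wrist camera has in their place "mount" (4x4, takes a point from camera to tool coordinates, whose origin is the TCP and whose axes are the tool frame's). Camera axes: x right, y down, z forward; pixel columns grow to the right and rows downward; lengths in mm; the calibration is good to about 2 mm. A picture is of the moment at which its call begins: read the wrist's pose just before it. camera_info takes no time and is no camera call.
- close_job(): hands the job in, once; it reports no verdict.
The state is a dict: "time": time; "joint_positions": joint angles; "dq": joint speeds; "tau": joint torques, N m; "tool_pos": TCP position; "tcp_rot": TCP orientation; "contact_force": force on the tool from outside, world axes, zero at the start; "moment": the same for the moment, N m; "grip_width": finger opening in mm.
Only numpy, scipy, OpenCV 4.12 (cv2) and the standard library are available. Lean on these libraries where they do the work, as an engineer would, in place of code of your own. Each camera call takes 0.05 s, during which the arm holds its last target. There are 200 camera calls.

## Task

Take the blue-handled fork out of its grey stand, straddle the carriage's spring bar with it and push the red collar sideways, away from the cartridge, until the orange probe cartridge is released and pops up. Touch the bar only with the fork, not with the fingers, and in the end put the fork back, hanging upright in its stand. Lift the cartridge out, set it down gently and upright in the empty pocket of the grey tray, let go, and leave everything else where it is.

Things in the scene. Friction and masses are not known exactly. Their poses are not given: they have to be found in the camera images.
- carriage: Scanner carriage with four wheels, fixed. Steel base plate 140 (x) x 215 (y, from -120 to +95) x 10 mm; origin on the table at x 0, y 0 of these, z up. Along y at x 0, z 60 runs the spring bar: from the black bay (outer face at y -42.5) across an open gap to the yellow spring housing (56 mm wide, y 39.5 to 83.5, top z 85). From above the gap is free down to the plate.
- bay (a point): Centre of the mouth of the carriage's black square bay (at its x 0, y -75, z 100), which holds the cartridge; 65 x 65 mm outside, 49 x 49 inside, walls 90 mm high.
- spring_bar: Steel rod (10 mm diameter) with a red collar, moving together along the carriage's y. Collar: disc 38 mm across, 6 mm thick, its face towards the bay 5.5 mm in +y of this origin: push this face towards +y. Origin on the rod's axis, at the carriage's x 0, y 0, z 60 mm at rest; axes as the carriage's. The rod's tip enters the cartridge by 8 mm.
- bar_slide (a joint): Travel of the spring bar, m: 0 at rest (locked), growing towards the carriage's +y (away from the bay), stop at 0.018. Spring 2.2 N at rest plus 0.22 N per mm (and up to 3 N rubbing while loaded). From 0.010 the tip is clear of the cartridge, which then rises 24 mm by itself on a spring lifter; let go, the bar springs back to 0 under it.
- cartridge: Orange and black probe cartridge to free: block 46 x 46 x 95 mm, about 0.2 kg, origin at the centre of its underside, z up along it, axes along the carriage's at the start. Locked, its underside is 45 mm above the table; popped up, 69 mm, its upper 64 mm clear of the bay, and it lifts straight out (1.5 mm play each side).
- fork: Blue-handled fork, 144 mm long, 0.16 kg, upright. Origin midway between the prong tips, z up, x across the prongs, y through the thickness; same after a half turn. Two prongs z 0 to 70, each 10 (x) x 6 (y) mm, 22 mm clear between (outer edges x 21). Shoulder 66 (x) x 24 (y) mm at z 70 to 82, handle 34 x 24 mm at z 82 to 144: grip across the 24 mm. In the stand its tips are 15 mm above the table.
- stand: Grey block stand, fixed, 100 (x) x 70 (y) x 85 mm high, origin centre of its underside. The fork hangs with its shoulder on the top face and its x along the stand's x (either way round).
- stand_slot (a point): Centre of the mouth of the stand's slot, on the top face at 85 mm height; slot 52 mm along the stand's x, 13 mm along its y, 73 mm deep, for the fork's prongs.
- tray: Grey plastic tray, fixed, 190 (x) x 100 (y) x 30 mm, 5 mm walls and floor, one dividing wall across its middle making two pockets side by side along x. Origin centre of underside.
- pocket (a point): Centre of the floor (5 mm above the table) of the empty pocket, the one at the tray's -x end, about 87 x 90 mm inside.
- spare: White spare cartridge, same size, standing loose in the tray's other pocket; to be left alone.
- couplant: White bottle, 54 mm diameter, 150 mm tall, loose, left alone.
- step_block: Steel step block, 80 x 30 x 42 mm, loose, left alone.
- gauge: Black and yellow hand-held gauge lying flat, 130 x 70 x 30 mm, loose, left alone.
- probe: Black probe with yellow band and steel plug, 50 x 80 x 36 mm, loose, left alone.
- screwdriver: Screwdriver lying on the table, loose, left alone.
- jar: Amber jar with a steel cap, 66 mm diameter, 70 mm tall, loose, left alone.

How it is judged:
By the outcome, as a careful person would: the job done as asked, in the order asked, and still so for the second after the job is handed in, with the robot touching nothing.
It also fails if it takes over 72 s, if anything falls off the work surface, if the arm or the gripper's body presses on something with over 40 N, if the wrist force passes 120 N, or if a joint passes its speed limit or range.

## Working session

There is one attempt and no reset: what is moved stays moved. The work goes in short steps, Python scripts to look and compute and a tool call to move; the robot and the scene stay as the last step left them, time stands still between calls to the robot, and variables do not carry over. Pictures are saved under pics/ and viewed, about 8 in all and at most 12, crops included, and the job is handed in when it is done.

Besides the shell and the picture viewer there is one more tool, called after "Call:" as a command line: name --pt "numbers of a row" for each row, then --argument value for the rest. carry_out: Moves the arm, as the interface text tells. Its arguments: {"type":"object","properties":{"rows":{"type":"array"},"hand":{"type":"number"}},"required":["rows"]}

```bash
mkdir -p pics; cat > h.py <<'E'
from plant import *
import numpy as np, cv2
E
python3 - <<'E'
from h import *
o=get_obs(); print({k:np.round(v,3).tolist() for k,v in o.items()})
for n in ("scene","top"):
    im=capture(n); cv2.imwrite(f"pics/{n}0.png",im[...,::-1])
    np.save(f"pics/{n}0.npy",im)
    i=camera_info(n); print(n,np.round(i["camera_matrix"],1).tolist(),np.round(i["dist"],3),np.round(i["pose"],3).tolist())
print(camera_info("wrist"))
E
```

```text
{'time': 0.0, 'joint_positions': [1.037, 0.343, 1.525, -0.0, 1.275, -0.146], 'dq': [0.001, 0.001, -0.001, -0.001, 0.0, -0.001], 'tau': [-0.0, -43.124, -24.422, 0.072, 0.056, -0.0], 'tool_pos': [198.283, 485.659, 202.151], 'tcp_rot': [3.009, 1.569, -2.091], 'contact_force': [0.512, -0.215, -0.36], 'moment': [0.037, -0.017, 0.061], 'grip_width': 91.902}
scene [[512.2, 0.0, 316.4], [0.0, 512.2, 198.0], [0.0, 0.0, 1.0]] [-0.06  0.    0.    0.    0.  ] [[0.596, 0.691, -0.409, 1154.617], [0.803, -0.514, 0.301, -364.619], [-0.002, -0.508, -0.861, 1280.319], [0.0, 0.0, 0.0, 1.0]]
top [[374.9, 0.0, 320.5], [0.0, 374.9, 196.2], [0.0, 0.0, 1.0]] [-0.016  0.     0.     0.     0.   ] [[0.025, -0.98, 0.196, 394.091], [-1.0, -0.024, 0.005, 40.042], [-0.0, -0.196, -0.981, 1013.653], [0.0, 0.0, 0.0, 1.0]]
{'camera_matrix': array([[309.88561854,   0.        , 314.7242498 ],
       [  0.        , 309.88561854, 199.38756569],
       [  0.        ,   0.        ,   1.        ]]), 'dist': array([-0.04012067,  0.        ,  0.        ,  0.        ,  0.        ]), 'mount': array([[-7.15348910e-04, -3.05480963e-01,  9.52197915e-01,
        -1.81698807e+02],
       [ 3.50194049e-04, -9.52198177e-01, -3.05480784e-01,
         8.32912280e+01],
       [ 9.99999683e-01,  1.14928698e-04,  7.88131544e-04,
         5.07714515e-01],
       [ 0.00000000e+00,  0.00000000e+00,  0.00000000e+00,
         1.00000000e+00]])}
```

```bash
ls; sleep 1
```

```text
h.py
pics
```

View pics/top0.png

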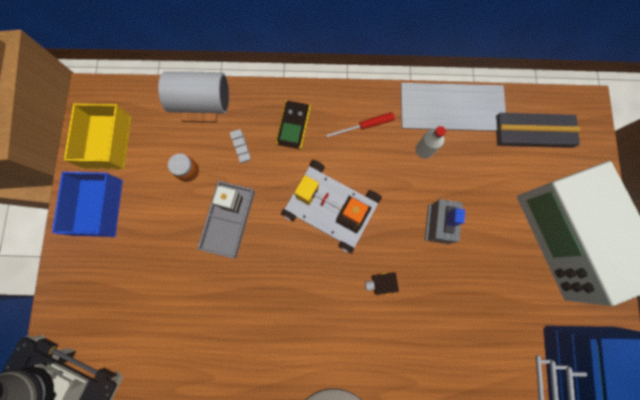

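View pics/scene0.png

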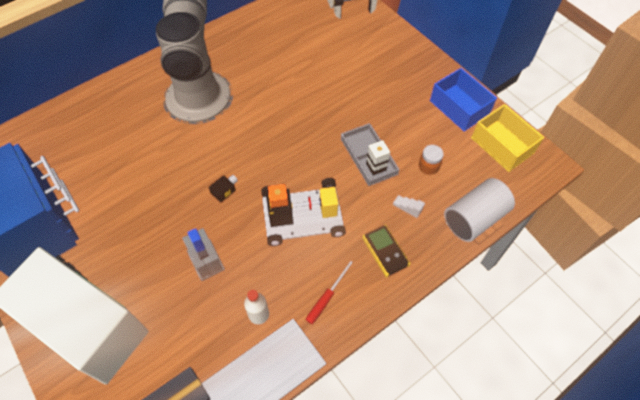

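Top view: fork's blue handle at (459,216) in the stand at (445,221), orange cartridge at (354,211), yellow housing at (306,189), tray at (226,220) with its empty pocket towards (220,235), and spare at (227,197). The scene view agrees with this and shows the way is clear.

```bash
cat > h.py <<'E'
from plant import *
import numpy as np, cv2
from scipy.spatial.transform import Rotation as Ro
def tool(o):
    T=np.eye(4); T[:3,:3]=Ro.from_euler('xyz',o["tcp_rot"]).as_matrix(); T[:3,3]=o["tool_pos"]; return T
def cam(n,o=None):
    i=camera_info(n); P=i["pose"] if n!="wrist" else tool(o)@i["mount"]
    return np.array(i["camera_matrix"]),np.array(i["dist"]),np.array(P)
def cast(c,px,z):
    K,D,P=c; px=np.array(px,float).reshape(-1,1,2)
    u=cv2.undistortPoints(px,K,D).reshape(-1,2)
    d=np.c_[u,np.ones(len(u))]@P[:3,:3].T
    return P[:3,3]+d*((z-P[2,3])/d[:,2])[:,None]
def proj(c,X):
    K,D,P=c; Q=np.linalg.inv(P)
    return cv2.projectPoints(np.array(X,float).reshape(-1,3),Q[:3,:3],Q[:3,3],K,D)[0].reshape(-1,2)
def blob(im,lo,hi,roi=None):
    m=cv2.inRange(cv2.cvtColor(im,cv2.COLOR_RGB2HSV),lo,hi)
    if roi:
        k=np.zeros_like(m); x0,y0,x1,y1=roi; k[y0:y1,x0:x1]=1; m*=k
    cs=cv2.findContours(m,cv2.RETR_EXTERNAL,cv2.CHAIN_APPROX_NONE)[0]
    return sorted(cs,key=cv2.contourArea)[::-1]
def snap(n,name):
    o=get_obs(); im=capture(n); cv2.imwrite(f"pics/{name}.png",im[...,::-1]); np.save(f"pics/{name}.npy",im)
    return im,cam(n,o),o
def rect(c,cnt,z):
    w=cast(c,cnt.reshape(-1,2),z)[:,:2].astype(np.float32)
    (cx,cy),(a,b),th=cv2.minAreaRect(w); return np.round([cx,cy,a,b,th],1)
E
python3 - <<'E'
from h import *
im=np.load("pics/top0.npy"); c=cam("top")
print("T",np.round(tool(get_obs()),3).tolist())
for n,lo,hi,roi,z in [("fork",(105,120,40),(130,255,255),(430,195,480,245),159),("orange",(3,180,150),(16,255,255),(335,185,380,235),140),
  ("yellow",(20,150,100),(32,255,255),(285,170,325,210),85)]:
    for b in blob(im,lo,hi,roi)[:1]: print(n,cv2.contourArea(b),rect(c,b,z))
print(cast(c,[[445,221]],85),cast(c,[[226,220]],20),cast(c,[[220,235]],5))
E
```

```text
T [[-0.001, -0.926, 0.378, 198.306], [-0.001, 0.378, 0.926, 485.684], [-1.0, 0.0, -0.001, 202.214], [0.0, 0.0, 0.0, 1.0]]
fork 140.0 [ 524.2 -272.5   26.4   38.9   80.9]
orange 334.5 [537.4 -37.9  46.2  44.7  62.5]
yellow 373.5 [597.5  82.4  47.4  59.8  63.8]
[[ 524.0152237  -267.32539366   85.        ]] [[521.52038414 296.19592586  20.        ]] [[482.43552029 313.26399062   5.        ]]
```

Call:
carry_out --pt "272 -336 98 0" --pt "272 -336 98 0" --pt "272 -336 98 0" --pt "272 -336 98 0" --pt "272 -336 98 0" --pt "272 -336 98 0" --pt "272 -336 98 0" --pt "272 -336 98 0" --pt "272 -336 98 0" --pt "272 -336 98 0" --pt "272 -336 98 0" --pt "272 -336 98 0" --pt "272 -336 98 0" --pt "272 -336 98 0"

```text
time: 1.27
tool_pos: [469.6, 150.1, 299.6]
tcp_rot: [2.332, 1.568, -2.768]
contact_force: [-0.7, -0.4, 0.0]
grip_width: 91.9
```

```bash
python3 - <<'E'
from h import *
im,c,o=snap("wrist","w1"); print(o["time"],o["tool_pos"],np.round(tool(o)[:3,2],3))
print(proj(c,[[570,29,60],[521,296,30],[524,-272,85]]).round())
E
```

```text
1.2667 [469.56837517 150.0842364  299.60885757] [ 0.378  0.926 -0.002]
[[266. 254.]
 [420. 155.]
 [ 76. 301.]]
```

View pics/w1.png

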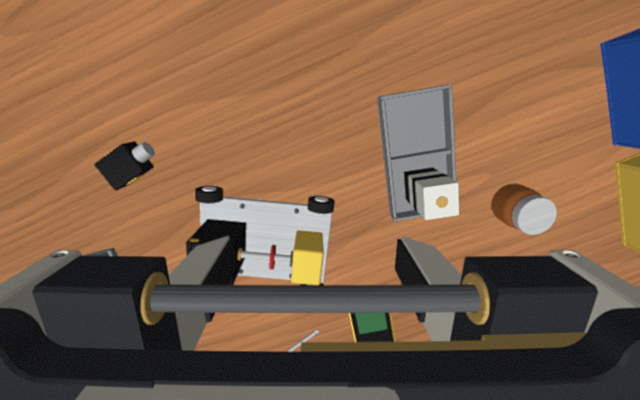

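The wrist view shows the tray clearly, with rim corners at about (379,97), (452,86) and (392,220), divider ends at (388,157) and (452,150), and the empty pocket on top. The gripper covers rows below 240, so I go beyond each target to see it.

Call:
carry_out --pt "180 -130 -20 -4" --pt "180 -130 -20 -4" --pt "180 -130 -20 -4" --pt "180 -130 -20 -4" --pt "180 -130 -20 -4" --pt "180 -130 -20 -4" --pt "180 -130 -20 -4" --pt "180 -130 -20 -4"

```text
time: 1.98
tool_pos: [648.9, 21.8, 278.6]
tcp_rot: [2.054, 1.566, -3.114]
contact_force: [0.4, 0.8, 0.5]
grip_width: 91.6
```

```bash
python3 - <<'E'
from h import *
im,c,o=snap("wrist","w2"); print(o["time"],o["tool_pos"],np.round(tool(o)[:3,2],3))
print(proj(c,[[570,29,60],[537,-38,140],[597,82,85]]).round())
E
```

```text
1.9833 [648.88063687  21.77072301 278.6053594 ] [ 0.44   0.898 -0.002]
[[292. 109.]
 [212. 111.]
 [341. 110.]]
```

View pics/w2.png

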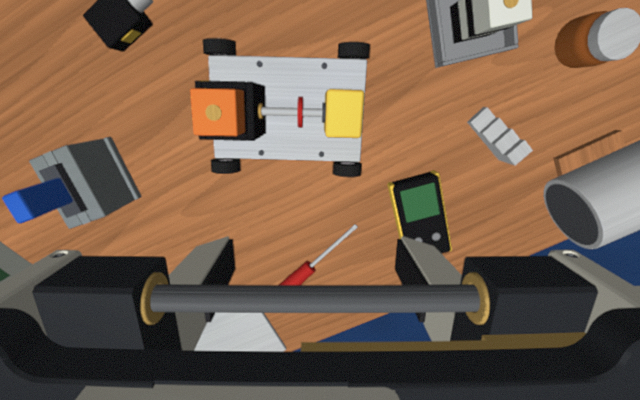

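Call:
carry_out --pt "-20 -300 -20 12" --pt "-20 -300 -20 12" --pt "-20 -300 -20 12" --pt "-20 -300 -20 12" --pt "-20 -300 -20 12" --pt "-20 -300 -20 12" --pt "-20 -300 -20 12" --pt "-20 -300 -20 12" --pt "-20 -300 -20 12" --pt "-20 -300 -20 12"

```text
time: 2.87
tool_pos: [628.6, -275.9, 260.3]
tcp_rot: [1.912, 1.568, -3.045]
contact_force: [0.1, -0.2, -0.4]
grip_width: 91.8
```

```bash
python3 - <<'E'
from h import *
im,c,o=snap("wrist","w3"); print(o["time"],o["tool_pos"],np.round(tool(o)[:3,2],3))
E
```

```text
2.8667 [ 628.55004494 -275.86511768  260.27002818] [ 0.242  0.97  -0.001]
```

View pics/w3.png

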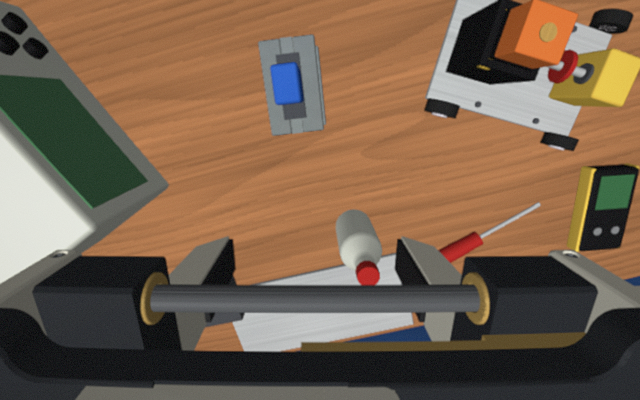

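w2 shows the carriage square to the image: orange top at about (216,112), collar at (300,112), yellow top at (344,113). w3 shows the fork handle top at about (286,83) in the stand, whose outline is (260,42), (313,36), (325,129), (273,135). Now I measure.

```bash
cat >> h.py <<'E'
def c_at(n,pos,jaw):
    K,D,_=cam("top"); i=camera_info("wrist"); T=np.eye(4); z=np.r_[np.array(jaw)/np.hypot(*jaw),0]; x=np.array([0,0,-1.])
    T[:3,:3]=np.c_[x,np.cross(z,x),z]; T[:3,3]=pos; return np.array(i["camera_matrix"]),np.array(i["dist"]),T@i["mount"]
E
python3 - <<'E'
from h import *
im=np.load("pics/w2.npy"); c=c_at("",(648.9,21.8,278.6),(.44,.898))
for n,lo,hi,roi,z in [("orange",(3,180,150),(16,255,255),(180,70,270,150),140),("yellow",(20,150,200),(32,255,255),(315,80,370,145),85),
  ("yellow_",(20,150,100),(32,255,255),(315,80,370,145),85),("collar",(0,150,60),(5,255,255),(285,85,315,140),60),("collar2",(170,150,60),(180,255,255),(285,85,315,140),60)]:
    for b in blob(im,lo,hi,roi)[:1]: print(n,cv2.boundingRect(b),cv2.contourArea(b),rect(c,b,z))
im=np.load("pics/w3.npy"); c=c_at("",(628.55,-275.87,260.27),(.242,.97))
for n,lo,hi,roi,z in [("fork",(105,120,v),(130,255,255),(250,40,320,130),159) for v in (40,120,180)]:
    for b in blob(im,lo,hi,roi)[:1]: print(n,cv2.boundingRect(b),cv2.contourArea(b),rect(c,b,z))
hs=cv2.cvtColor(im,cv2.COLOR_RGB2HSV); print(hs[83,270:300:3].tolist()); print(hs[50,262:322:6].tolist())
print("stand px",cast(c,[[260,42],[313,36],[325,129],[273,135]],85).round(1)[:,:2].tolist())
cv2.imwrite("pics/w3c.png",cv2.resize(im[20:150,230:350,::-1],None,fx=5,fy=5,interpolation=2)[:600])
im=np.load("pics/w1.npy"); c=c_at("",(469.6,150.1,299.6),(.378,.926))
w=cast(c,[[379,97],[452,86],[392,220],[388,157],[452,150]],30).round(1)[:,:2]; print("tray",w.tolist())
E
```

```text
orange (190, 88, 47, 48) 1967.0 [539.9 -36.7  44.7  45.7  62.4]
yellow (326, 90, 37, 47) 1553.0 [602.7  83.2  41.6  52.3  64. ]
yellow_ (325, 90, 39, 47) 1627.0 [602.8  83.1  43.2  53.   62.4]
collar (298, 98, 4, 29) 75.0 [578.9  35.8   3.8  33.9  63.2]
fork (270, 62, 33, 43) 1103.0 [ 528.5 -275.1   24.9   33.8   82.7]
fork (270, 62, 31, 43) 1004.0 [ 528.3 -276.1   22.9   33.1   82.5]
fork (271, 64, 28, 39) 837.0 [ 528.1 -276.7   20.7   30.6   82.6]
[[75, 11, 135], [110, 180, 194], [110, 186, 204], [110, 188, 203], [110, 190, 203], [110, 189, 202], [110, 186, 203], [110, 190, 201], [110, 185, 204], [110, 188, 176]]
[[90, 15, 139], [96, 18, 138], [96, 19, 137], [90, 16, 112], [96, 18, 144], [93, 16, 145], [94, 15, 138], [97, 17, 137], [90, 15, 137], [97, 18, 131]]
stand px [[476.7, -296.5], [484.7, -241.1], [580.9, -251.2], [573.1, -310.1]]
tray [[422.3, 266.9], [446.0, 366.1], [604.2, 227.0], [507.1, 252.1], [532.6, 343.0]]
```

View pics/w3c.png

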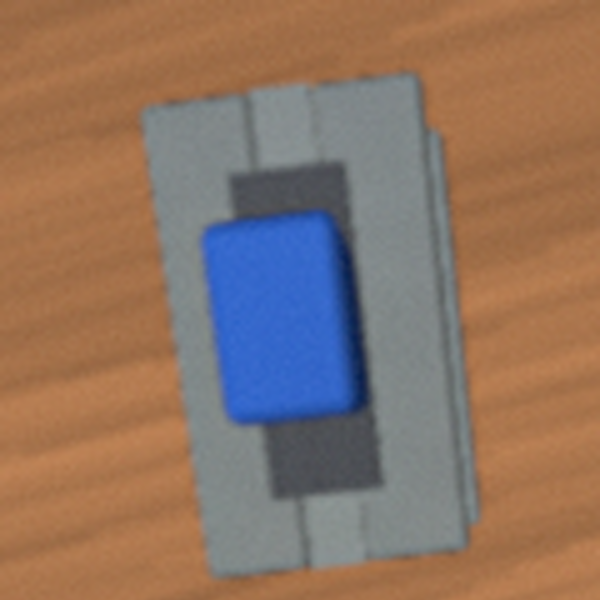

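Call:
carry_out --pt "-100 0 0 6.6" --pt "-100 0 0 6.6" --pt "-100 0 0 6.6" --pt "-100 0 0 6.6" --pt "-100 0 -40 6.6" --pt "-100 0 -80 6.6" --pt "-100 0 -115 6.6" --pt "-100 0 -140 6.6" --pt "-100 0 -149 6.6" --pt "-100 0 -149 6.6" --pt "-100 0 -149 6.6"

```text
time: 3.83
tool_pos: [530.3, -274.4, 112.8]
tcp_rot: [2.975, 1.569, -1.863]
contact_force: [-0.4, -0.7, 0.9]
grip_width: 91.7
```

Call:
carry_out --hand 0 --pt "0 0 0 0" --pt "0 0 0 0" --pt "0 0 0 0" --pt "0 0 0 0" --pt "0 0 0 0" --pt "0 0 0 0" --pt "0 0 0 0" --pt "0 0 0 0" --pt "0 0 0 0" --pt "0 0 0 0"

```text
time: 4.67
tool_pos: [530.3, -274.4, 112.8]
tcp_rot: [2.906, 1.569, -1.932]
contact_force: [0.1, 0.1, -0.3]
grip_width: 30.0
```

Call:
carry_out --pt "0 0 0 0" --pt "0 0 0 0" --pt "0 0 0 0" --pt "0 0 0 0" --pt "0 0 0 0"

```text
time: 5.08
tool_pos: [530.3, -274.5, 112.8]
tcp_rot: [2.92, 1.569, -1.919]
contact_force: [-0.1, 0.5, 0.9]
grip_width: 23.6
```

```bash
python3 - <<'E'
from h import *
o=get_obs(); print(o["time"],o["tool_pos"],o["grip_width"],np.degrees(np.arctan2(*tool(o)[[1,0],2])),o["contact_force"],o["moment"])
E
```

```text
5.0833 [ 530.2887834  -274.46394785  112.75394276] 23.56856610470607 82.75535771108508 [-0.12045415  0.48159285  0.90673465] [-0.03881723 -0.04551216 -0.00308708]
```

Call:
carry_out --pt "0 0 15 0" --pt "0 0 45 0" --pt "0 0 80 0" --pt "0 0 115 0" --pt "0 0 145 0" --pt "0 0 155 0" --pt "0 0 155 0" --pt "0 0 155 0"

```text
time: 5.75
tool_pos: [529.9, -274.2, 266.5]
tcp_rot: [2.043, 1.569, -2.796]
contact_force: [-0.6, -0.1, -2.3]
grip_width: 23.9
```

Call:
carry_out --pt "41 294 0 -20.4" --pt "41 294 0 -20.4" --pt "41 294 0 -20.4" --pt "41 294 0 -20.4" --pt "41 294 0 -20.4" --pt "41 294 0 -20.4" --pt "41 294 0 -20.4" --pt "41 294 0 -20.4" --pt "41 294 0 -20.4" --pt "41 294 0 -20.4"

```text
time: 6.58
tool_pos: [570.1, 20.0, 264.2]
tcp_rot: [2.103, 1.565, -3.09]
contact_force: [0.6, -0.0, -1.3]
grip_width: 23.8
```

```bash
python3 - <<'E'
from h import *
o=get_obs(); print(o["time"],o["tool_pos"],o["grip_width"],np.degrees(np.arctan2(*tool(o)[[1,0],2])),o["contact_force"],o["moment"])
im,c,o=snap("wrist","w4"); im2,c2,o=snap("scene","s4")
b=im[80:300,160:480,::-1]; s=cv2.resize(im2[120:260,220:380,::-1],None,fx=2.5,fy=2.5,interpolation=2)
H=350; cv2.imwrite("pics/m4.png",np.hstack([cv2.resize(b,(400,350)),s]))
E
```

```text
6.5833 [570.10436514  20.02593986 264.16233516] 23.755769351995035 62.44867342837448 [ 0.57177059 -0.01903269 -1.29333411] [-0.05527666  0.00551364  0.02243518]
```

View pics/m4.png

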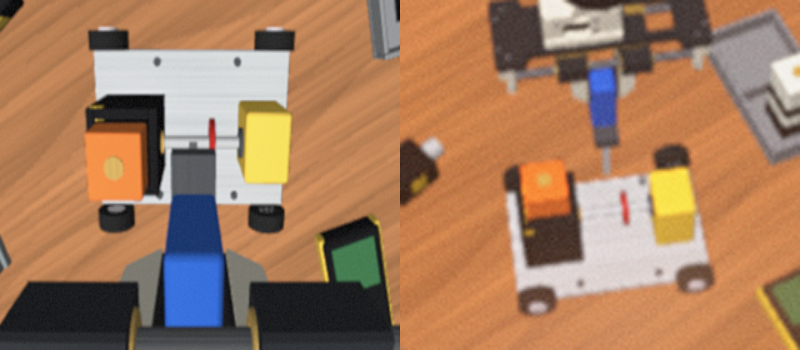

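m4: the fork hangs above the gap, with its dark shoulder left of the collar (wrist crop (192,170) against (212,135)). I check the collar and orange block once more from here.

```bash
python3 - <<'E'
from h import *
im=np.load("pics/w4.npy"); c=c_at("",(570.1,20.0,264.2),(np.cos(np.radians(62.45)),np.sin(np.radians(62.45))))
for n,lo,hi,z in [("orange",(3,180,150),(16,255,255),140),("yellow",(20,150,160),(32,255,255),85),("collar",(0,150,60),(4,255,255),60)]:
    b=blob(im,lo,hi,(200,80,395,240))[0]; print(n,cv2.boundingRect(b),rect(c,b,z))
# fork in stand: shoulder top centre from w3
c=c_at("",(628.55,-275.87,260.27),(.242,.97))
p=np.array([[230,175],[345,162],[380,487],[275,498]])/5+[230,20]
w=cast(c,p,97)[:,:2]; print(w.round(1).tolist(),w.mean(0))
s=np.array([[145,107],[415,73],[465,545],[215,578]])/5+[230,20]; print(cast(c,s,85)[:,:2].mean(0))
E
```

```text
orange (228, 163, 46, 43) [539.1 -36.1  44.7  44.6  63.3]
yellow (351, 148, 43, 48) [600.1  81.2  51.1  54.9  59.5]
collar (328, 155, 4, 19) [573.4  40.2   3.8  23.1  63.2]
[[494.7, -282.7], [498.1, -259.2], [562.7, -268.4], [559.4, -291.0]] [ 528.73656077 -275.31135024]
[ 528.17401693 -275.42740296]
```

Call:
carry_out --pt "0.5 -0.3 -35 0" --pt "0.5 -0.3 -70 0" --pt "0.5 -0.3 -90 0" --pt "0.5 -0.3 -95 0" --pt "0.5 -0.3 -100 0" --pt "0.5 -0.3 -105 0" --pt "0.5 -0.3 -110 0" --pt "0.5 -0.3 -110 0"

```text
time: 7.35
tool_pos: [571.1, 17.9, 155.2]
tcp_rot: [2.172, 1.567, -3.025]
contact_force: [0.1, -0.4, -1.3]
grip_width: 23.8
```

Call:
carry_out --pt "-1 1.5 -10 0" --pt "-1 1.5 -20 0" --pt "-1 1.5 -30 0" --pt "-1 1.5 -35 0" --pt "-1 1.5 -35 0" --pt "-1 1.5 -35 0"

```text
time: 7.85
tool_pos: [569.9, 19.5, 119.8]
tcp_rot: [2.133, 1.566, -3.063]
contact_force: [-0.1, 0.2, -1.2]
grip_width: 23.7
```

```bash
python3 - <<'E'
from h import *
o=get_obs(); print(o["time"],o["tool_pos"],np.degrees(np.arctan2(*tool(o)[[1,0],2])),o["contact_force"],o["moment"])
p=o["tool_pos"][:2]-[574.3,29]; u=np.array([.463,.886]); print("car x,y",p@[.886,-.463],p@u)
E
```

```text
7.85 [569.93750996  19.49086752 119.76074463] 62.272791988498255 [-0.09386336  0.15807873 -1.16610789] [-0.04053261 -0.04253294  0.06028082]
car x,y 0.5375621644633347 -10.444924262956265
```

Call:
carry_out --pt "2 4 0 0" --pt "4 8 0 0" --pt "6 11.5 0 0" --pt "8 15.3 0 0" --pt "9.3 17.7 0 0" --pt "9.3 17.7 0 0"

```text
time: 8.35
tool_pos: [579.5, 37.3, 120.0]
tcp_rot: [2.274, 1.566, -2.922]
contact_force: [-2.6, -3.3, -0.3]
grip_width: 23.8
```

Call:
carry_out --pt "1.2 2.3 0 0" --pt "2.4 4.6 0 0" --pt "3.6 6.9 0 0" --pt "4 7.6 0 0" --pt "4 7.6 0 0" --pt "4 7.6 0 0" --pt "4 7.6 0 0"

```text
time: 8.93
tool_pos: [583.3, 44.6, 120.0]
tcp_rot: [2.383, 1.565, -2.813]
contact_force: [-2.5, -5.4, 1.3]
grip_width: 23.7
```

```bash
python3 - <<'E'
from h import *
o=get_obs(); print(o["time"],o["tool_pos"],np.degrees(np.arctan2(*tool(o)[[1,0],2])),o["contact_force"],o["moment"])
p=o["tool_pos"][:2]-[574.3,29]; u=np.array([.463,.886]); print("car x,y",p@[.886,-.463],p@u)
im,c,_=snap("scene","s5"); im2,c2,_=snap("wrist","w5")
b=blob(im,(3,180,150),(16,255,255),(255,165,300,235))[0]; print(cv2.boundingRect(b))
b=blob(np.load("pics/s4.npy"),(3,180,150),(16,255,255),(255,165,300,235))[0]; print(cv2.boundingRect(b))
v=np.array([.886,-.463]);t=np.array([539.5,-36.4])
for z in (140,164): print(proj(c,[np.r_[t+a*v*23+e*u*23,z] for a in(-1,1) for e in (-1,1)]).round().tolist())
E
```

```text
8.9333 [583.29339697  44.58546514 119.99098107] 62.30515898354953 [-2.50203837 -5.41919694  1.32141333] [-1.22907004  0.58994638 -0.00893981]
car x,y 0.7520793532201177 17.97266491543483
(267, 180, 20, 23)
(268, 184, 20, 24)
[[268.0, 186.0], [285.0, 184.0], [270.0, 201.0], [288.0, 199.0]]
[[267.0, 181.0], [285.0, 179.0], [269.0, 196.0], [287.0, 194.0]]
```

The force is 6 N and the orange top rose about 4-5 px in the scene view, which matches z = 164, so the cartridge has popped. I now back off and go straight up.

Call:
carry_out --pt "-2 -4 0 0" --pt "-4 -8 0 0" --pt "-6 -12 0 0" --pt "-8 -15.5 0 0" --pt "-10 -19 0 0" --pt "-12 -23 0 0" --pt "-12.5 -24 0 0" --pt "-12.5 -24 0 0" --pt "-12.5 -24 20 0" --pt "-12.5 -24 50 0" --pt "-12.5 -24 85 0" --pt "-12.5 -24 120 0" --pt "-12.5 -24 155 0" --pt "-12.5 -24 175 0" --pt "-12.5 -24 180 0" --pt "-12.5 -24 180 0"

```text
time: 10.37
tool_pos: [571.4, 20.7, 301.1]
tcp_rot: [2.794, 1.568, -2.401]
contact_force: [0.2, 0.2, -2.0]
grip_width: 24.0
```

```bash
python3 - <<'E'
from h import *
im,c,o=snap("wrist","w6"); im2,c2,_=snap("scene","s6")
a=np.degrees(np.arctan2(*tool(o)[[1,0],2])); print(o["time"],o["tool_pos"],a,o["contact_force"],o["moment"])
for b in blob(im,(3,180,130),(16,255,255),(150,60,420,300))[:1]: print(cv2.boundingRect(b),rect(c,b,164),rect(c,b,140))
b=blob(im2,(3,180,150),(16,255,255),(255,165,300,235))[0]; print(cv2.boundingRect(b))
cv2.imwrite("pics/m6.png",np.hstack([cv2.resize(im[60:300,160:480,::-1],(400,300)),cv2.resize(im2[120:240,220:380,::-1],(400,300),interpolation=2)]))
E
```

```text
10.3667 [571.41240535  20.74601296 301.13898425] 62.318685203908636 [ 0.17365094  0.17249855 -2.02675711] [ 0.02519824 -0.08021786 -0.00380956]
(231, 159, 44, 42) [538.5 -35.8  44.6  44.8  62.2] [541.6 -43.   47.9  48.2  62.2]
(267, 179, 20, 24)
```

View pics/m6.png

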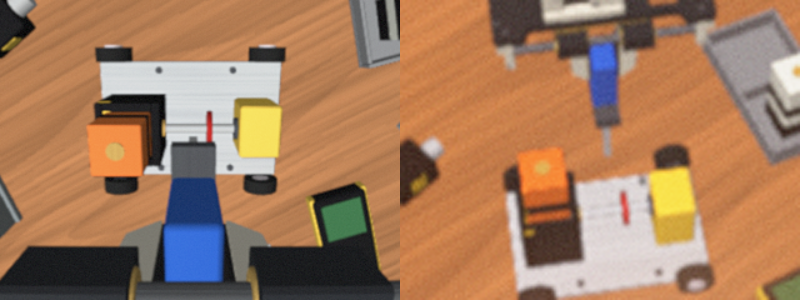

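m6: the cartridge stands tall out of the bay, the collar is back at rest and the fork is straight. I take the fork home.

Call:
carry_out --pt "-41 -295 0 20.4" --pt "-41 -295 0 20.4" --pt "-41 -295 0 20.4" --pt "-41 -295 0 20.4" --pt "-41 -295 0 20.4" --pt "-41 -295 0 20.4" --pt "-41 -295 0 20.4" --pt "-41 -295 0 20.4" --pt "-41 -295 0 20.4" --pt "-41 -295 -35 20.4" --pt "-41 -295 -70 20.4" --pt "-41 -295 -75 20.4" --pt "-41 -295 -75 20.4"

```text
time: 11.55
tool_pos: [527.9, -272.1, 219.9]
tcp_rot: [1.64, 1.557, 3.085]
contact_force: [-0.3, -0.2, -1.0]
grip_width: 24.1
```

```bash
python3 - <<'E'
from h import *
o=get_obs(); im,c,o=snap("wrist","w7"); im2,c2,_=snap("scene","s7")
a=np.degrees(np.arctan2(*tool(o)[[1,0],2])); print(o["time"],o["tool_pos"],a,o["contact_force"],o["moment"])
cv2.imwrite("pics/m7.png",np.hstack([cv2.resize(im[60:300,160:480,::-1],(400,300)),cv2.resize(im2[180:300,130:290,::-1],(400,300),interpolation=2)]))
E
```

```text
11.55 [ 527.88707216 -272.13999284  219.86141212] 82.76311271682778 [-0.28525005 -0.16487565 -0.9963027 ] [ 0.01129744 -0.0239627   0.01476248]
```

View pics/m7.png

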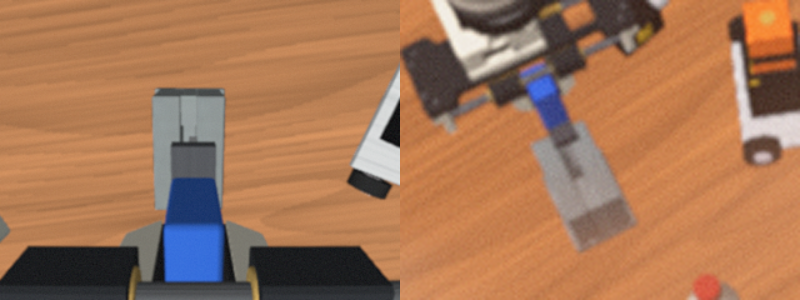

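Call:
carry_out --pt "2.4 -2.3 0 0" --pt "2.4 -2.3 0 0" --pt "2.4 -2.3 -15 0" --pt "2.4 -2.3 -27 0" --pt "2.4 -2.3 -27 0" --pt "2.4 -2.3 -27 0"

```text
time: 12.15
tool_pos: [532.6, -276.2, 197.9]
tcp_rot: [2.395, 1.563, -2.444]
contact_force: [-0.1, 0.2, -2.0]
grip_width: 23.6
```

```bash
python3 - <<'E'
from h import *
for i in range(5):
    o=get_obs(); a=np.degrees(np.arctan2(*tool(o)[[1,0],2])); print(o["time"],o["tool_pos"].round(2),a.round(2),(tool(o)[:3,0]).round(4)); capture("wrist")
E
```

```text
12.15 [ 532.58 -276.16  197.92] 82.77 [-0.0057 -0.0048 -1.    ]
12.2 [ 532.91 -276.37  198.51] 82.77 [-0.0046 -0.0055 -1.    ]
12.25 [ 532.99 -276.49  198.7 ] 82.77 [-0.0041 -0.0058 -1.    ]
12.3 [ 533.  -276.5  198.7] 82.76 [-0.004  -0.0059 -1.    ]
12.35 [ 532.9  -276.44  198.52] 82.77 [-0.0042 -0.0058 -1.    ]
```

Call:
carry_out --pt "-2.4 2.2 0 0" --pt "-2.4 2.2 0 0" --pt "-2.4 2.2 0 0" --pt "-2.4 2.2 0 0" --pt "-2.4 2.2 0 0" --pt "-2.4 2.2 -10 0" --pt "-2.4 2.2 -16 0" --pt "-2.4 2.2 -22 0" --pt "-2.4 2.2 -28 0" --pt "-2.4 2.2 -28 0" --pt "-2.4 2.2 -28 0"

```text
time: 13.32
tool_pos: [530.2, -274.0, 169.6]
tcp_rot: [2.418, 1.563, -2.421]
contact_force: [0.0, 0.7, -1.1]
grip_width: 23.5
```

Call:
carry_out --pt "0 -0.3 -10 0" --pt "0 -0.3 -20 0" --pt "0 -0.3 -30 0" --pt "0 -0.3 -40 0" --pt "0 -0.3 -48 0" --pt "0 -0.3 -52 0" --pt "0 -0.3 -55 0" --pt "0 -0.3 -55 0" --pt "0 -0.3 -55 0" --pt "0 -0.3 -55 0"

```text
time: 14.15
tool_pos: [530.5, -274.5, 115.2]
tcp_rot: [2.567, 1.564, -2.271]
contact_force: [-0.6, 0.7, -1.9]
grip_width: 23.6
```

Call:
carry_out --pt "0 0 -1 0" --pt "0 0 -2 0" --pt "0 0 -2.4 0" --pt "0 0 -2.4 0" --pt "0 0 -2.4 0"

```text
time: 14.57
tool_pos: [530.6, -274.6, 113.0]
tcp_rot: [2.614, 1.564, -2.225]
contact_force: [-0.3, 0.3, -0.4]
grip_width: 24.0
```

Call:
carry_out --hand 91.8 --pt "0 0 0 0" --pt "0 0 0 0" --pt "0 0 0 0" --pt "0 0 0 0" --pt "0 0 0 0" --pt "0 0 0 0" --pt "0 0 20 0" --pt "0 0 55 0" --pt "0 0 95 0" --pt "0 0 135 0" --pt "0 0 147 0" --pt "0 0 147 0"

```text
time: 15.57
tool_pos: [532.1, -275.6, 264.8]
tcp_rot: [-2.745, 1.56, -1.3]
contact_force: [-0.3, 0.4, -1.0]
grip_width: 91.6
```

Call:
carry_out --pt "7 239.4 0 -20.4" --pt "7 239.4 0 -20.4" --pt "7 239.4 0 -20.4" --pt "7 239.4 0 -20.4" --pt "7 239.4 0 -20.4" --pt "7 239.4 0 -20.4" --pt "7 239.4 0 -20.4" --pt "7 239.4 0 -20.4" --pt "7 239.4 0 -20.4" --pt "7 239.4 0 -20.4" --pt "7 239.4 0 -20.4"

```text
time: 16.48
tool_pos: [539.0, -37.6, 264.3]
tcp_rot: [-2.825, 1.559, -1.739]
contact_force: [0.0, 0.3, 0.5]
grip_width: 91.9
```

```bash
python3 - <<'E'
from h import *
for i in range(3):
    o=get_obs(); a=np.degrees(np.arctan2(*tool(o)[[1,0],2])); print(o["time"],o["tool_pos"].round(2),a.round(2),(tool(o)[:3,0]).round(4)); im=capture("scene")
np.save("pics/s8.npy",im)
cv2.imwrite("pics/m8.png",cv2.resize(im[200:290,160:240,::-1],None,fx=5,fy=5,interpolation=2))
E
```

```text
16.4833 [538.95 -37.64 264.27] 62.25 [-0.0019 -0.0112 -0.9999]
16.5333 [539.01 -37.54 264.39] 62.25 [-0.0017 -0.0111 -0.9999]
16.5833 [539.04 -37.42 264.5 ] 62.26 [-0.0015 -0.0111 -0.9999]
```

View pics/m8.png

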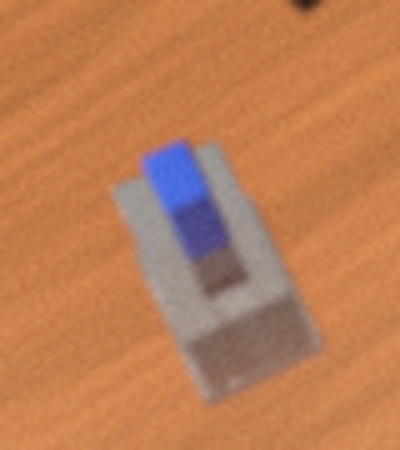

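m8: the fork hangs upright in its stand again. Next is the cartridge grasp.

Call:
carry_out --pt "0 1.2 -35 0" --pt "0 1.2 -70 0" --pt "0 1.2 -105 0" --pt "0 1.2 -130 0" --pt "0 1.2 -148 0" --pt "0 1.2 -148 0" --pt "0 1.2 -148 0" --pt "0 1.2 -148 0"

```text
time: 17.3
tool_pos: [540.0, -36.5, 118.0]
tcp_rot: [-2.584, 1.559, -1.497]
contact_force: [0.2, -0.2, 0.5]
grip_width: 91.8
```

Call:
carry_out --hand 0 --pt "0 0 0 0" --pt "0 0 0 0" --pt "0 0 0 0" --pt "0 0 0 0" --pt "0 0 0 0" --pt "0 0 0 0" --pt "0 0 0 0" --pt "0 0 0 0" --pt "0 0 0 0" --pt "0 0 0 0" --pt "0 0 0 0" --pt "0 0 0 0"

```text
time: 18.3
tool_pos: [540.0, -36.5, 117.9]
tcp_rot: [-2.585, 1.559, -1.498]
contact_force: [-0.2, 0.1, 0.7]
grip_width: 46.0
```

Call:
carry_out --pt "0 0 0 0" --pt "0 0 5 0" --pt "0 0 12 0" --pt "0 0 20 0" --pt "0 0 30 0" --pt "0 0 45 0" --pt "0 0 65 0" --pt "0 0 80 0" --pt "0 0 90 0" --pt "0 0 90 0" --pt "0 0 90 0"

```text
time: 19.22
tool_pos: [540.1, -36.5, 208.3]
tcp_rot: [-2.51, 1.559, -1.423]
contact_force: [0.2, -0.4, -2.9]
grip_width: 45.7
```

Call:
carry_out --pt "-61 343 0 14.8" --pt "-61 343 0 14.8" --pt "-61 343 0 14.8" --pt "-61 343 0 14.8" --pt "-61 343 0 14.8" --pt "-61 343 0 14.8" --pt "-61 343 0 14.8" --pt "-61 343 0 14.8" --pt "-61 343 0 14.8" --pt "-61 343 0 14.8" --pt "-61 343 0 14.8" --pt "-61 343 0 14.8" --pt "-61 343 0 14.8"

```text
time: 20.3
tool_pos: [479.3, 305.1, 207.9]
tcp_rot: [-2.589, 1.558, -1.246]
contact_force: [0.2, 0.2, -1.2]
grip_width: 46.1
```

```bash
python3 - <<'E'
from h import *
o=get_obs(); im,c,o=snap("wrist","w9"); im2,c2,_=snap("scene","s9")
T=tool(o); print(o["time"],o["tool_pos"],np.degrees(np.arctan2(*T[[1,0],2])),T[:3,0].round(4),o["contact_force"])
cv2.imwrite("pics/m9.png",np.hstack([cv2.resize(im[60:300,160:480,::-1],(400,300)),cv2.resize(im2[80:200,300:460,::-1],(400,300),interpolation=2)]))
E
```

```text
20.3 [479.33798496 305.06599519 207.88488566] 76.9500275898206 [ 0.0039 -0.0117 -0.9999] [ 0.19903685  0.17989429 -1.15923645]
```

View pics/m9.png

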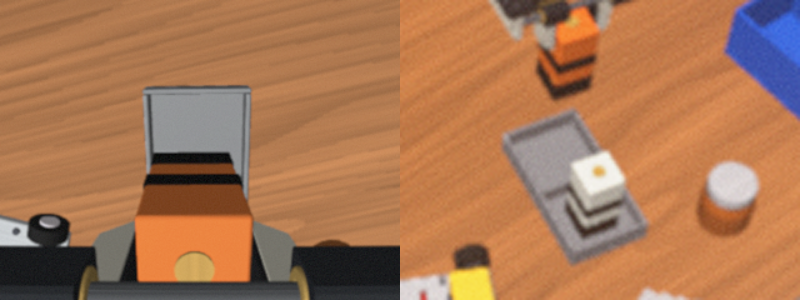

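```bash
python3 - <<'E'
from h import *
a=np.radians(76.95); c=c_at("",(479.3,305.1,207.9),(np.cos(a),np.sin(a)))
w=cast(c,[[274.4,129.6],[360,129.6]],30)[:,:2]; m=w.mean(0); t=np.radians(77-90); print(w.round(1),m+48.75*np.array([np.cos(t),np.sin(t)]))
E
```

```text
[[419.1 272.7]
 [441.1 367.7]] [477.62108464 309.24865062]
```

m9: the cartridge is upright above the empty pocket, clear of the walls. The pocket centre measured from here is (478, 308).

Call:
carry_out --pt "-1 2.5 -25 0" --pt "-1 2.5 -55 0" --pt "-1 2.5 -85 0" --pt "-1 2.5 -110 0" --pt "-1 2.5 -130 0" --pt "-1 2.5 -140 0" --pt "-1 2.5 -146 0" --pt "-1 2.5 -149 0" --pt "-1 2.5 -150 0" --pt "-1 2.5 -150 0" --pt "-1 2.5 -150 0"

```text
time: 21.32
tool_pos: [479.2, 308.0, 59.4]
tcp_rot: [-2.354, 1.559, -1.011]
contact_force: [-0.1, 0.5, -1.5]
grip_width: 45.6
```

```bash
python3 - <<'E'
from h import *
for i in range(2):
    o=get_obs(); print(o["time"],o["tool_pos"],o["contact_force"]); capture("wrist")
E
```

```text
21.3167 [479.21375771 308.01451384  59.40360521] [-0.09751706  0.52644633 -1.46139667]
21.3667 [479.14320959 307.99039389  59.32297881] [ 0.24346566 -1.11774701 -0.93120823]
```

Call:
carry_out --pt "0 0 -1 0" --pt "0 0 -2 0" --pt "0 0 -3 0" --pt "0 0 -4 0" --pt "0 0 -4.5 0" --pt "0 0 -5 0" --pt "0 0 -5 0" --pt "0 0 -5 0"

```text
time: 22.08
tool_pos: [479.0, 307.9, 54.2]
tcp_rot: [-2.387, 1.559, -1.044]
contact_force: [0.5, 0.1, 0.1]
grip_width: 45.3
```

Call:
carry_out --pt "0 0 -0.5 0" --pt "0 0 -1 0" --pt "0 0 -1 0" --pt "0 0 -1 0"

```text
time: 22.42
tool_pos: [479.3, 307.9, 54.1]
tcp_rot: [-2.326, 1.558, -0.984]
contact_force: [-2.1, -1.4, 6.1]
grip_width: 45.5
```

The cartridge is on the floor with 6 N of contact force. I release it and rise.

Call:
carry_out --hand 80 --pt "0 0 0 0" --pt "0 0 0 0" --pt "0 0 0 0" --pt "0 0 0 0" --pt "0 0 0 0" --pt "0 0 0 0" --pt "0 0 15 0" --pt "0 0 45 0" --pt "0 0 85 0" --pt "0 0 125 0" --pt "0 0 165 0" --pt "0 0 190 0" --pt "0 0 190 0" --pt "0 0 190 0"

```text
time: 23.58
tool_pos: [479.8, 308.2, 245.5]
tcp_rot: [-2.075, 1.557, -0.732]
contact_force: [-0.1, 0.1, -0.5]
grip_width: 80.4
```

```bash
python3 - <<'E'
from h import *
im2,c2,o=snap("scene","s10"); print(o["time"],o["tool_pos"],o["contact_force"],o["grip_width"])
cv2.imwrite("pics/m10.png",cv2.resize(im2[80:320,160:480,::-1],(800,600),interpolation=2))
im,c,o=snap("top","t10")
E
```

```text
23.5833 [479.78325935 308.1908132  245.54251561] [-0.12520376  0.07615375 -0.51799364] 80.38557108037912
```

View pics/m10.png

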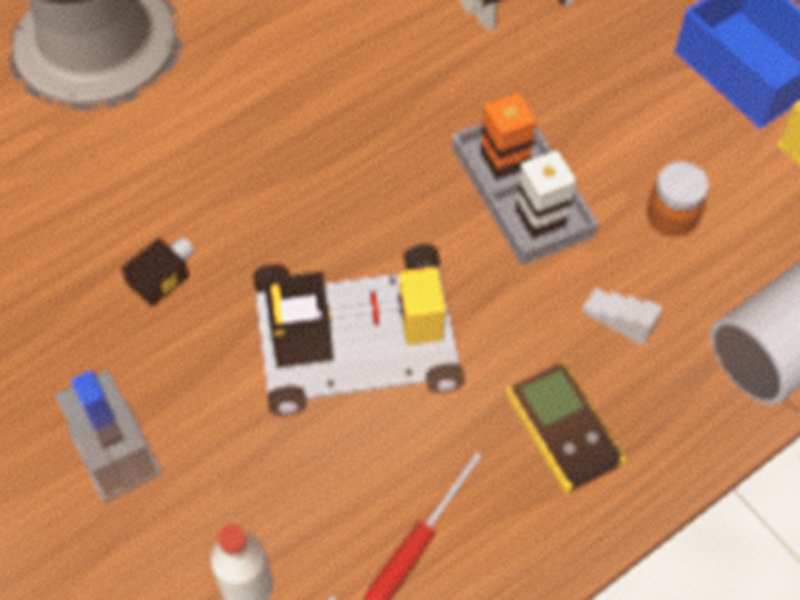

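m10: the orange cartridge stands upright in the formerly empty pocket at (510,130). The fork hangs in its stand at (95,410), the bay is empty, the collar is at rest and nothing else has moved. I hand in.

```bash
python3 -c "
from plant import *
print(close_job())"
```

```text
the job is handed in; nothing more can be done
None
```

The job is done and handed in at about 23.6 s on the robot's clock, well inside the 72 s limit; no verdict was reported.

I took the fork from its stand and straddled the bar with it. I pushed the collar about 15 mm, against roughly 6 N at most, and the cartridge popped up. The fork went back into its stand. I then lifted the cartridge out, set it down in the empty pocket with about 6 N of contact force, and let go.

**Last checks:** The final scene picture shows:
- the cartridge upright in the pocket
- the fork hanging upright in its stand
- the bay empty and the collar back at rest
- nothing else visibly moved

None of these checks failed. Two things were slightly off along the way. Tool poses read right after a move were up to 3 mm from where the arm settled; I corrected for this before lowering the fork into its slot. The tool also picked up a tilt of about 0.7°, which had no visible effect.

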